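# Bolt the lid of the yellow canape case

## Task

The yellow-lidded food case is packed: slide its bolt fully home into the keeper, so that the lid is locked. Leave the blue-lidded case's bolt drawn back where it is, since that case is still to be filled, and leave the jar standing on the yellow case undisturbed.

Things in the scene. Friction and masses are not known exactly. Their poses are not given: they have to be found in the camera images.
- yellow_bolt (a joint): Brass bolt, 14 mm thick, on the closed yellow lid of a fixed plywood case (240 mm across the bolt, 280 along it, 120 high). Value in m: 0 = drawn back, 0.050 = fully home, against its end stop. Starts at 0 to 0.012; the tip enters the keeper at 0.025. About 3 N of friction; stays where it is left. The cases may stand either way round, left or right.
- yellow_knob (a point): Centre of this bolt's grip, an upright black cylinder 22 mm in diameter, 40 mm high, riding on the bolt; 56 mm above the lid, 176 mm above the table. +y points along the bolt to the keeper (closing direction, level), z up. Steel bridges, 28 mm wide, over the bolt's line end 28 mm below this point; nothing else is within 60 mm.
- blue_knob (a point): The same point on the same sort of bolt on the other case, whose lid is blue; same sizes and axes. Not to be moved.
- jar_mid (a point): Centre, half-way up, of the glass jar with a yellow cap, 64 mm in diameter and 85 mm high, that stands loose on the yellow lid on the far side of the bolt, at least 110 mm from the bolt's line. Not to be moved.

How it is judged:
At the end, for the whole second after the job is handed in: The yellow case's bolt is home in its keeper (at 0.039 m or more of its 0.050 m travel) and at rest; the blue case's bolt is within 10 mm of where it was; the jar stands upright (within 11 degrees) within 30 mm of where it was (value of joint yellow_bolt above 0.039 m and velocity of joint yellow_bolt below 0.01 m/s and distance of blue_knob from where it was at the start of the episode below 0.01 m and distance of jar_mid from where it was at the start of the episode below 0.03 m and angle between jar_mid's own z axis and vertical below 0.2 rad); the robot touches nothing.
It fails at once if the blue case's bolt is moved by more than 10 mm (distance of blue_knob from where it was at the start of the episode above 0.01 m).
It fails at once if the jar is shoved by more than 30 mm or knocked over (distance of jar_mid from where it was at the start of the episode above 0.03 m or angle between jar_mid's own z axis and vertical above 0.5 rad).
It also fails if it takes over 29 s, if anything falls off the work surface, if the arm or the gripper's body presses on something with over 40 N, if the wrist force passes 120 N, or if a joint passes its speed limit or range.

## Robot

A 6-joint arm with a two-finger parallel gripper is mounted at the origin on the work surface. World frame = base frame: x ahead of the robot, y to its left, z up, the work surface at z = 0. Lengths are in m, angles in rad, forces in N, time in s.
With the tool pointing down it reaches from about 0.375 to 0.925 m from the base axis. Payload 5.7 kg.
Tool frame: the origin (TCP) lies on the centre line of the jaws, within the pads' length; the fingertips stand bot.tcp_to_tips ahead of it and the grasp point (between the pads) lies 5 mm behind it (bot.tcp_to_tips is the distance from the TCP to the fingertips, in m); y points along the fingers, z is the direction in which the jaws open and shut, and the axes are right-handed (so a half turn about y gives the same grasp; the last joint's range is limited). The gripper opens to 85 mm and grips with 20 to 120 N. Pads are 22 mm wide; open, the fingers measure 114 mm over their backs; the gripper's body (76 mm by 85 mm) begins 54 mm behind the grasp point. The pads swing forward as they close: fully open they stand 13 mm farther back than shut.
Start: joints at [-1.278, 0.359, 1.51, -0, 1.272, -0.115], TCP at [0.238, -0.551, 0.245] pointing down, gripper open.
Joint ranges: [-2.97, 2.97], [-1.01, 2.36], [0.21, 2.38], [-0.96, 4.11], [0.2, 2.71], [-2.98, 2.98]. Speed limits (rad/s): [2.39, 2.39, 3.14, 3.14, 3.14, 3.14].

## Interface

Orientations are given as a unit quaternion [w, x, y, z].
In Python, from rig import bot gives the robot as it stands. The module is installed in compiled form; this text tells all that it offers.
- The arm moves only by the shell command python3 -m jog 'ROWS' [OPENING]. ROWS is text: rows parted by semicolons, each of 4 numbers parted by spaces: the shift along the tool's x, y, z in mm, then the turn about the tool's y in rad. In form: tx ty tz twist; .... A call has 1 to 20 rows; each row shifts and turns the commanded pose from where the row before left it, along the tool's axes as they then stand; what a row does not reach is not made up. A row lasts 1/8 s, in which the tool goes at most 62.5 mm and 10.7 degrees, less where a joint would pass 70% of its speed; a pose out of reach is approached as far as the arm can. A call with a gripper value outside its range is refused whole. OPENING is the closure, from 0 (fully open) to 1 (shut), set as the call begins (- or left out, the last holds). The fingers move at their own pace and stop on an object; the grip force is fixed at half the most. Time passes only in rows, so rows that do not move let the fingers close. It gives the time, the measured TCP pose, the force and the opening at its end, in the units of the state.
- bot.get_state(): the state, without advancing time (a new reading comes with each control period).
- bot.capture(name): name is "scene" or "top" or "wrist"; returns a dict with "pixels" (384x512x3 uint8, blue, green, red), "K" (3x3 intrinsics, pixels), "R" (3x3) and "t" (3): a world point X has camera coordinates R X + t; the wrist camera has in their place "mount" (4x4, takes a point from camera to tool coordinates, whose origin is the TCP and whose axes are the tool frame's). Camera axes: x right, y down, z forward; pixel columns grow to the right and rows downward; lengths in m; the calibration is good to about 2 mm. The wrist camera is an equidistant fisheye: a pixel r from the principal point sees the ray r / f radians off the axis. A picture is of the moment at which its call begins: read the wrist's pose just before it. There is no depth.
- bot.close_job(): hands the job in, once; it reports no verdict.
The state is a dict: "clock": time; "joint_pos": joint angles; "joint_vel": joint speeds; "joint_torque": joint torques, N m; "tcp_pos": TCP position; "tool_rot": TCP orientation; "contact_force": force on the tool from outside, world axes, zero at the start; "wrist_torque": the same for the moment, N m; "gripper_width": finger opening in m.
Only numpy, scipy, OpenCV 4.12 (cv2) and the standard library are available. Lean on these libraries where they do the work, as an engineer would, in place of code of your own. Each camera call takes 0.05 s, during which the arm holds its last target. There are 200 camera calls.

## Working session

There is one attempt and no reset: what is moved stays moved. The work goes in short steps, Python scripts to look and compute and a shell command to move; the robot and the scene stay as the last step left them, time stands still between calls to the robot, and variables do not carry over. Pictures are saved under pics/ and viewed, about 8 in all and at most 12, crops included, and the job is handed in when it is done.

```bash
mkdir -p pics; python3 - <<'E'
from rig import bot
import cv2,pickle,numpy as np
s=bot.get_state();print(s['clock'],s['tcp_pos'],s['tool_rot'],s['gripper_width'],bot.tcp_to_tips)
d={n:bot.capture(n) for n in('scene','top')}
pickle.dump(d,open('d.pkl','wb'))
for n in d: cv2.imwrite(f'pics/{n}0.png',d[n]['pixels']); print(n,d[n]['K'].tolist(),np.round(-d[n]['R'].T@d[n]['t'],3))
E
```

```text
0.0 [ 0.23774373 -0.55014701  0.24444359] [ 0.14311947 -0.14323875  0.69312287 -0.69179489] 0.0854382623252516 0.014
scene [[393.3391254876513, 0.0, 256.24913060649294], [0.0, 393.3391254876513, 193.5555016469031], [0.0, 0.0, 1.0]] [ 0.96  -0.462  0.602]
top [[394.6288402701456, 0.0, 253.0510649603896], [0.0, 394.6288402701456, 188.60309880183604], [0.0, 0.0, 1.0]] [ 0.389 -0.04   1.042]
```

View pics/top0.png

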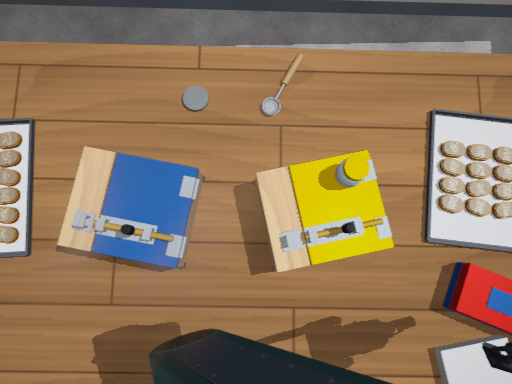

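View pics/scene0.png

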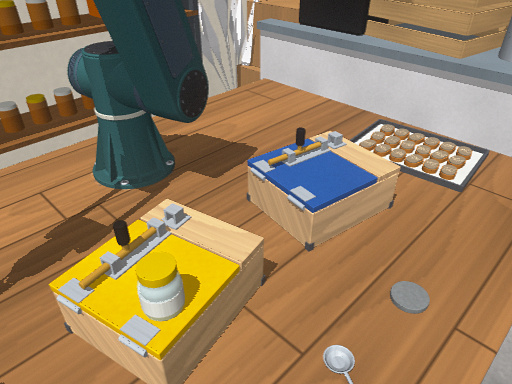

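```bash
cat > h.py <<'E'
import cv2,numpy as np
def blob(im,x0,x1,y0,y1,th=50):
    c=im[y0:y1,x0:x1].max(2)<th
    n,l,s,cc=cv2.connectedComponentsWithStats(c.astype('uint8'))
    i=1+np.argmax(s[1:,4]); return s[i]+[x0,y0,0,0,0],cc[i]+[x0,y0]
def ray(d,p):
    return -d['R'].T@d['t'], d['R'].T@np.linalg.inv(d['K'])@np.r_[p,1]
def plane(d,p,z):
    o,v=ray(d,p); return o+v*(z-o[2])/v[2]
def tri(*dp):
    A=np.zeros((3,3));b=np.zeros(3)
    for d,p in dp:
        o,v=ray(d,p);v/=np.linalg.norm(v);M=np.eye(3)-np.outer(v,v);A+=M;b+=M@o
    return np.linalg.solve(A,b)
E
python3 - <<'E'
import pickle,cv2,numpy as np
from h import *
d=pickle.load(open('d.pkl','rb'));T,S=d['top'],d['scene']
a=blob(T['pixels'],335,362,215,240);b=blob(S['pixels'],110,135,215,248)
print(a,b)
k=tri((T,a[1]),(S,b[1]));print('knob tri',k,'top plane .176',plane(T,a[1],.176),'scene',plane(S,b[1],.176))
# lid outline (yellow) ->direction
h=cv2.cvtColor(T['pixels'],cv2.COLOR_BGR2HSV)
m=cv2.inRange(h,(24,180,120),(34,255,255));n,l,s,c=cv2.connectedComponentsWithStats(m)
i=1+np.argmax(s[1:,4]);r=cv2.boxPoints(cv2.minAreaRect(np.argwhere(l==i)[:,::-1].astype('float32')))
W=np.array([plane(T,p,.12) for p in r]);print(r,W.round(3))
e=np.diff(np.vstack([W,W[:1]]),axis=0);print(np.linalg.norm(e,axis=1),np.degrees(np.arctan2(e[:,1],e[:,0])))
kp=plane(T,(290,241),.14);print('keeper',kp,'bolt dir deg',np.degrees(np.arctan2(*(kp-k)[[1,0]])))
print('jar',plane(T,(356,167),.205),'blue',plane(T,(127,230),.176))
from rig import bot
from scipy.spatial.transform import Rotation as Ro
q=bot.get_state()['tool_rot'];print(Ro.from_quat(np.roll(q,-1)).as_matrix().round(3))
v=cv2.resize(T['pixels'][140:280,240:410],None,fx=4,fy=4,interpolation=cv2.INTER_CUBIC);cv2.imwrite('pics/c.png',v)
E
```

```text
(array([342, 223,  10,  10,  47]), array([345.46808511, 228.34042553])) (array([113, 221,  16,  24, 109]), array([121.86238532, 232.44036697]))
knob tri [ 0.44899472 -0.26028506  0.17156441] top plane .176 [ 0.44959477 -0.25743588  0.176     ] scene [ 0.45292609 -0.26383967  0.176     ]
[[288.45743 165.32898]
 [371.69492 148.42136]
 [385.66727 217.20822]
 [302.42978 234.11584]] [[ 0.602 -0.138  0.12 ]
 [ 0.648 -0.34   0.12 ]
 [ 0.481 -0.367  0.12 ]
 [ 0.438 -0.171  0.12 ]]
[0.20721879 0.16882758 0.20128737 0.16676553] [ -77.1031395  -170.59325861  102.38296417   11.40624767]
keeper [ 0.42112638 -0.13932285  0.14      ] bolt dir deg 102.97391756891402
jar [ 0.58147806 -0.27613528  0.205     ] blue [0.43726106 0.21984377 0.176     ]
[[-0.918 -0.001  0.397]
 [-0.397  0.002 -0.918]
 [-0.    -1.    -0.002]]
```

View pics/c.png

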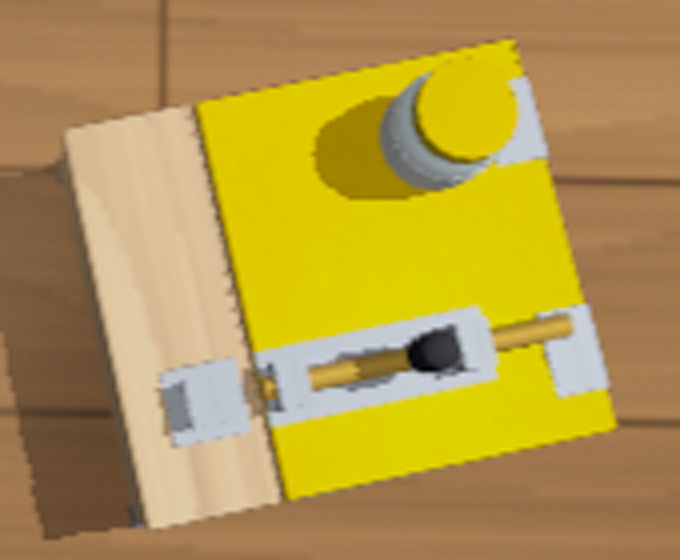

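The knob is at about (0.452, -0.264), and the closing direction is about 102.6°, towards the keeper on the left in the top view at (290,241). I'll shut the fingers, stop 50 mm behind the knob, and push.

```bash
python3 -m jog '0 0 0 0.094; 0 0 0 0.094; -38.8 0 -26 0; -38.8 0 -26 0; -38.8 0 -26 0; -38.8 0 -26 0; -38.8 0 -26 0; -38.8 0 -26 0; -38.8 0 -26 0; 0 0 0 0; 0 0 0 0' 1
python3 - <<'E'
from rig import bot
import cv2,numpy as np
from h import *
from scipy.spatial.transform import Rotation as Ro
s=bot.get_state();print(Ro.from_quat(np.roll(s['tool_rot'],-1)).as_matrix().round(3),s['gripper_width'])
S=bot.capture('scene');W=bot.capture('wrist')
cv2.imwrite('pics/w1.png',np.hstack([S['pixels'][130:380,0:300],W['pixels'][:250]]))
E
```

```text
clock: 1.48
tcp_pos: [0.4629, -0.314, 0.245]
tool_rot: [0.078, -0.078, 0.703, -0.703]
contact_force: [-0.6, -0.3, -0.2]
gripper_width: -0.0
[[-0.976 -0.001  0.219]
 [-0.219  0.    -0.976]
 [ 0.001 -1.    -0.   ]] -2.3847026626734726e-05
```

View pics/w1.png

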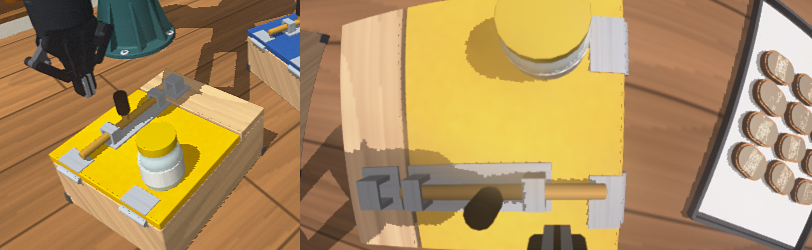

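The fingers are shut above and behind the knob, which shows in the wrist view near (183,208). I'll check its position from that view before going down.

```bash
python3 - <<'E'
from rig import bot
import numpy as np
from h import *
from scipy.spatial.transform import Rotation as Ro
s=bot.get_state();W=bot.capture('wrist');M=W['mount'];K=W['K']
b,c=blob(W['pixels'],155,212,180,240,60);print(b,c)
c=np.array([b[0]+b[2]/2,b[1]+b[3]/2])
v=(c-K[:2,2])/K[0,0];r=np.linalg.norm(v);ray_=np.r_[v/r*np.sin(r),np.cos(r)]
R=Ro.from_quat(np.roll(s['tool_rot'],-1)).as_matrix()
o=R@M[:3,3]+s['tcp_pos'];d=R@M[:3,:3]@ray_;p=o+d*(.176-o[2])/d[2]
print('knob',p,'in tool mm',(R.T@(p-s['tcp_pos'])*1e3).round(1))
E
```

```text
[164 199  35  30 576] [177.62152778 215.48958333]
knob [ 0.4448161  -0.26252223  0.176     ] in tool mm [  5.9  69.1 -54.8]
```

```bash
python3 -m jog '1.5 31 0 0; 0 31 0 0; 0 0 0 0; 0 0 -8 0; 0 0 -8 0; 0 0 -6 0; 0 0 -6 0;0 0 -6 0; 0 0 -6 0; 0 0 -6 0; 0 0 -6 0; 0 0 0 0'
python3 - <<'E'
from rig import bot
import cv2,numpy as np
S=bot.capture('scene');T=bot.capture('top')
a=cv2.resize(S['pixels'][190:330,40:210],None,fx=2.3,fy=2.3);b=cv2.resize(T['pixels'][140:280,240:410],None,fx=2.3,fy=2.3)
cv2.imwrite('pics/p2.png',np.hstack([a,b]))
E
```

```text
clock: 3.12
tcp_pos: [0.4504, -0.2626, 0.1832]
tool_rot: [0.078, -0.078, 0.703, -0.702]
contact_force: [0.7, -1.0, 0.2]
gripper_width: 0.0002
```

View pics/p2.png

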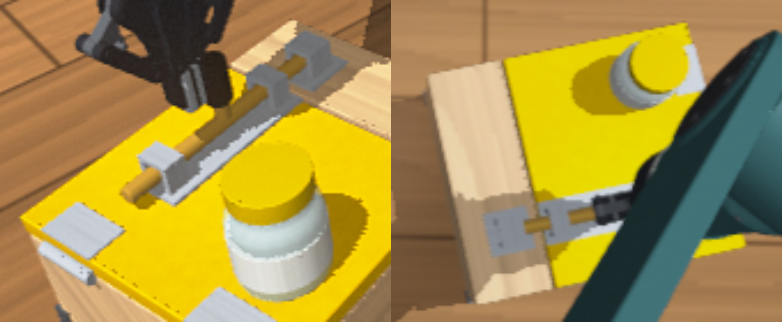

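The knob is travelling with the fingers, and the bolt tip is nearly at the keeper. I'll keep pushing until the stop shows in the force.

```bash
python3 -m jog '0 0 -4 0; 0 0 -4 0; 0 0 -4 0; 0 0 0 0'; python3 -m jog '0 0 -3 0; 0 0 -2 0; 0 0 0 0'
```

```text
clock: 3.72
tcp_pos: [0.4475, -0.251, 0.1831]
tool_rot: [0.077, -0.078, 0.703, -0.702]
contact_force: [-0.3, -1.7, -1.2]
gripper_width: -0.0002
clock: 4.1
tcp_pos: [0.4466, -0.2466, 0.1832]
tool_rot: [0.077, -0.078, 0.703, -0.703]
contact_force: [-0.3, -2.6, -0.4]
gripper_width: 0.0001
```

```bash
python3 -m jog '0 0 -2 0; 0 0 -2 0; 0 0 0 0'
```

```text
clock: 4.47
tcp_pos: [0.4461, -0.2441, 0.1834]
tool_rot: [-0.078, 0.078, -0.702, 0.704]
contact_force: [-0.6, -7.4, -3.4]
gripper_width: 0.0001
```

```bash
python3 -m jog '0 0 -2 0; 0 0 -2 0; 0 0 0 0'
```

```text
clock: 4.85
tcp_pos: [0.4462, -0.2438, 0.1836]
tool_rot: [-0.078, 0.078, -0.7, 0.706]
contact_force: [-0.4, -19.3, -10.6]
gripper_width: -0.0001
```

That's a hard stop. I'll back off, lift, return along the path I came in on, and check.

```bash
python3 -m jog '0 0 8 0; 0 0 15 0; 0 0 15 0; 0 -40 0 0; 0 -40 0 0; 45 0 35 0; 45 0 35 0; 45 0 35 0; 45 0 35 0; 45 0 35 0; 0 0 0 0; 0 0 0 0'
python3 - <<'E'
from rig import bot
import cv2,numpy as np,pickle
from h import *
D=pickle.load(open('d.pkl','rb'))
S=bot.capture('scene');T=bot.capture('top')
a=cv2.resize(S['pixels'][190:330,40:210],None,fx=2.3,fy=2.3);b=cv2.resize(T['pixels'][140:280,240:410],None,fx=2.3,fy=2.3)
cv2.imwrite('pics/p3.png',np.hstack([a,b]))
P=[]
for n,X,x0,x1 in(('before',D['top'],325,362),('after',T,310,362)):
    k,_=blob(X['pixels'],x0,x1,215,245,75); p=plane(X,(k[0]+k[2]/2,k[1]+k[3]/2),.176);P.append(p);print(n,k,p.round(4))
print('top-view travel',np.linalg.norm(P[1]-P[0]))
for n,r in(('blue',(slice(195,275),slice(60,205))),('jar',(slice(145,190),slice(330,376)))):
    print(n,'mean abs diff',np.abs(T['pixels'][r].astype(int)-D['top']['pixels'][r]).mean())
E
```

```text
clock: 6.35
tcp_pos: [0.2719, -0.4959, 0.263]
tool_rot: [0.077, -0.077, 0.703, -0.702]
contact_force: [-0.4, -0.2, 0.3]
gripper_width: -0.0001
before [342 223  13  10 104] [ 0.4505 -0.2641  0.176 ]
after [322 228  12   9  92] [ 0.4398 -0.2188  0.176 ]
top-view travel 0.046597563690738086
blue mean abs diff 4.389971264367816
jar mean abs diff 3.9985507246376812
```

View pics/p3.png

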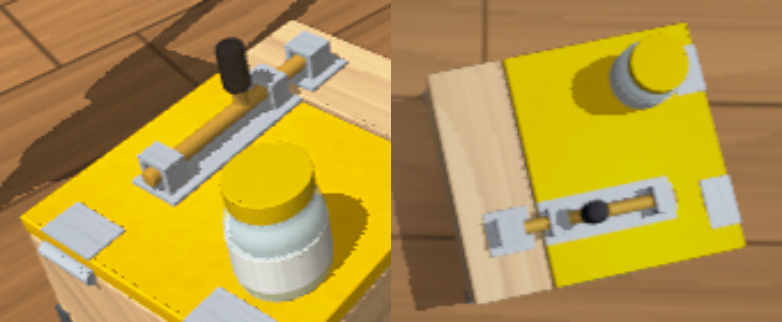

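The bolt moved 46.6 mm to its stop and is in the keeper, the jar looks unmoved and the arm is clear. Handing in.

```bash
python3 -c "
from rig import bot
print(bot.close_job())"
```

```text
the job is handed in; nothing more can be done
None
```

The yellow case's bolt is fully home in its keeper. I pushed its knob with the shut fingers until it stopped hard, with the force rising from about 3 N to about 22 N and no further movement. Then I backed off, lifted clear and handed the job in at about 6.4 s.

**Bolt:** the top view shows the knob moved 46.6 mm, which is more than the 39 mm needed whatever its starting point. The last picture shows the tip inside the keeper.

**Jar:** it looked upright and in the same place in the last pictures.

**Blue case:** the arm never went near it. I checked it only by comparing pictures from before and after, and did not measure its knob again.

**Before/after comparison:** the pictures differed by about 4 grey levels on average around both the jar and the blue bolt. I put that down to noise and shadows, but did not confirm it.

**Knob position:** the camera views disagreed by about 8 mm across the bolt and 6 mm along it, partly because the colour masks cut off part of the knob. The 22 mm wide fingers covered this.

**Contact:** the force reading was near zero once the arm was clear.

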